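# Rock the sorter's gate over and feed the specimens down the other chute

### The arm

A 6-joint arm with a two-finger parallel gripper is mounted at the origin on a cart in front of the work surface, level with it; the furniture and walls round the work are solid. World frame = base frame: x ahead of the robot, y to its left, z up, the work surface at z = 0. Lengths are in mm, angles in rad, forces in N, time in s.
With the tool pointing down it reaches from about 350 to 975 mm from the base axis. Payload 7.1 kg.
Tool frame: the origin (TCP) lies midway between the tips of the shut fingers; the grasp point (between the pads) lies 19 mm behind it; z points along the fingers, y is the line along which they close (so a half turn about z gives the same grasp; the last joint's range is limited). The gripper opens to 88 mm and grips with 3 to 60 N. Pads are 20 mm wide; open, the fingers measure 115 mm over their backs; the gripper's body (75 mm by 178 mm) begins 61 mm behind the grasp point.
Start: joints at [-1.158, 0.423, 1.63, -0, 1.089, -0.019], TCP at [261.581, -567.609, 222.675] pointing down, gripper open.
Joint ranges: [-3, 3], [-0.9, 2.11], [0.09, 2.58], [-1.31, 4.45], [0.11, 2.69], [-2.54, 2.54]. Speed limits (rad/s): [2.39, 2.39, 3.01, 3.14, 3.14, 3.14].

### API

Orientations are given as a rotation vector (axis times angle).
In Python, from workcell import ctrl gives the robot as it stands. The module is installed in compiled form; this text tells all that it offers.
- The arm moves only by the tool servo_tool, never from a script. Its argument "increments" is a list of rows, each a list of 7 numbers: the shift along the world's x, y, z in cm, then the turn, a rotation vector about the world's x, y, z in degrees, then the opening, from -1 (shut) to 1 (fully open). A call has 1 to 20 rows; each row is the pose to reach, as a shift and turn from the pose commanded when the call began; what a row does not reach only later rows make up. A row lasts 1/12 s, in which the tool goes at most 41.7 mm and 7.16 degrees, less where a joint would pass 70% of its speed; a pose out of reach is approached as far as the arm can. A call with a gripper value outside its range is refused whole. The fingers move at their own pace and stop on an object; the grip force is fixed at half the most. Time passes only in rows, so rows that repeat a pose let the fingers close. It gives the time, the measured TCP pose, the force, the opening and the grip force at its end, in the units of the state.
- ctrl.get_obs(): the state, without advancing time (a new reading comes with each control period).
- ctrl.get_image(name): name is "side" or "top"; returns a dict with "image" (480x640x3 uint8, red, green, blue), "fx", "fy", "cx", "cy" (pixels), "extrinsics" (4x4, takes a point from camera to world coordinates). Camera axes: x right, y up, looking along -z (the intrinsics and any distortion apply to the point x, -y, -z); pixel columns grow to the right and rows downward; lengths in mm; the calibration is good to about 2 mm. A picture is of the moment at which its call begins. There is no depth.
- ctrl.close_job(): hands the job in; it is judged then, once.
The state is a dict: "t": time; "qpos": joint angles; "qvel": joint speeds; "joint_torque": joint torques, N m; "ee_pos": TCP position; "orientation": TCP orientation; "ft_force": force on the tool from outside, world axes, zero at the start; "moment": the same for the moment, N m; "width": finger opening in mm; "grasp_force": force on a finger pad.
Only numpy, scipy, OpenCV 4.12 (cv2) and the standard library are available. Lean on these libraries where they do the work, as an engineer would, in place of code of your own. Each camera call takes 0.05 s, during which the arm holds its last target. There are 200 camera calls.

### The job

The seesaw gate of the small specimen sorter now sends parts down one of its two chutes: with a fingertip, press down the raised pad of the gate so that it rocks over its pivot to the other chute. Then push the two black specimens waiting on their rims in the feed rail along the rail and over its open end, so that both roll down that other chute and come to rest there, with the gate left rocked over. Only press and push: lift nothing, and leave the brown specimen and the bolt standing where they are beside the sorter.

Things in the scene. Friction and masses are not known exactly. Their poses are not given: they have to be found in the camera images.
- sorter: Metal sorter fixed to the bench, 330 mm long (y), base from x -31 to +35 mm. Origin under its middle on the bench; x away from the robot, y left, z up. Parts dropped through the slot at y = 0 land on the gate and roll into the chute (20 mm wide) on its lowered side. Chutes slope down outwards from |y| 65 mm to end stops at 156 mm; each holds both specimens.
- rail_end (a point): Middle of the open (upper) end of the feed rail, on its floor (sorter y 18 mm, z 120 mm). A part whose centre passes it falls down the slot, y +18 to -18 mm, whose far side is a 4 mm baffle plate, top 34 mm above the rail's floor; the rail's low side walls (4 mm above its floor) run on to the baffle.
- rail_start (a point): Outer end of the feed rail, on its floor (sorter y 165 mm, z 113 mm). The rail runs straight along y, rising gently (2.6 deg) to the slot, 20 mm wide inside, side walls 4 mm high, open above. The specimens lean back on a cross stop 3 mm high at y 96 mm; let go short of the slot, they roll back to it. From y 104 to 165 mm the rail is empty: room for a fingertip.
- gate (a joint): Tilt of the seesaw gate about sorter x (pivot at y 0, z 70 mm), -0.22 to 0.22 rad, 0 level. Positive: left side raised, parts roll to the right chute; negative: the reverse. Starts at either stop. A 26 mm steel ball above the pivot (sorter x -75, top 58 mm over the pivot) makes it top-heavy: past level it falls over by itself and stays. Under 1 N on a pad moves it.
- left_pad (a point): Centre of the top of the left finger pad (black, ribbed, 30 x 32 mm) on the gate's front arm, 75 mm in front of the chutes (sorter x -75 mm) and 64 mm left of the pivot. About 93 mm above the bench when raised, 65 mm when lowered. Free space above it.
- right_pad (a point): The same for the right finger pad, 64 mm right of the pivot.
- left_stop (a point): Top middle of the upright end stop (26 mm wide, 5 mm thick, top 80 mm above the bench) of the left chute, at sorter y +158 mm.
- right_stop (a point): The same for the right chute, at sorter y -158 mm.
- first_specimen: Smooth, slippery black resin disc with a metal coupon, 29.6 mm across, 17 mm thick, 28 g, standing on its rim in the feed rail like a wheel that rolls along sorter y. Origin: centre of its round face that looks to sorter -x: on the wheel axis (own z axis), 8.5 mm before its middle, 14.8 mm above what it stands on. The one nearer the slot, at first at sorter y 58 mm.
- second_specimen: Smooth, slippery black resin disc with a metal coupon, 29.6 mm across, 17 mm thick, 28 g, standing on its rim in the feed rail like a wheel that rolls along sorter y. Origin: centre of its round face that looks to sorter -x: on the wheel axis (own z axis), 8.5 mm before its middle, 14.8 mm above what it stands on. The one behind, at first at sorter y 88 mm; pushed along, it pushes the first.
- brown_specimen: Bystander: brown resin disc, 30 mm across, 19 mm high, lying flat on the bench in front of the left chute. Origin: centre of its underside.
- bolt: Bystander: steel bolt, 48 mm high, standing on its head (19 mm) on the bench in front of the right chute. Origin: centre of its underside.
Not all that is in view belongs to the job. What is shaped like the second_specimen but white is not meant. Leave any green look-alike of the first_specimen alone.

How it is judged:
By the outcome, as a careful person would: the job done as asked, in the order asked, and still so for the second after the job is handed in, with the robot touching nothing.
It also fails if it takes over 51 s, if anything falls off the work surface, if the arm or the gripper's body presses on something with over 40 N, if the wrist force passes 120 N, or if a joint passes its speed limit or range.

## Working session

There is one attempt and no reset: what is moved stays moved. The work goes in short steps, Python scripts to look and compute and a tool call to move; the robot and the scene stay as the last step left them, time stands still between calls to the robot, and variables do not carry over. Pictures are saved under pics/ and viewed, at most 10 in all, crops included, and the job is handed in when it is done.

Besides the shell and the picture viewer there is one more tool, called after ">>>" as name([rows], argument=value, ...), one row to a line, values as JSON. servo_tool: Moves the arm, as the interface text tells. Its arguments: {"type":"object","properties":{"increments":{"type":"array","items":{"type":"array","items":{"type":"number"}}}},"required":["increments"]}

```bash
mkdir -p pics; cat > h.py <<'E'
import numpy as np, cv2
from workcell import ctrl
def snap(n,tag):
    d=ctrl.get_image(n); cv2.imwrite(f'pics/{tag}.png',cv2.cvtColor(d['image'],cv2.COLOR_RGB2BGR))
    np.savez(f'pics/{tag}.npz',**{k:v for k,v in d.items()}); return d
def ray(d,u,v):
    E=np.array(d['extrinsics']); r=np.array([(u-d['cx'])/d['fx'],-(v-d['cy'])/d['fy'],-1.])
    return E[:3,3],E[:3,:3]@r
def onz(d,u,v,z):
    o,r=ray(d,u,v); return o+r*(z-o[2])/r[2]
def proj(d,p):
    E=np.array(d['extrinsics']); c=E[:3,:3].T@(np.array(p)-E[:3,3]); return d['cx']-d['fx']*c[0]/c[2], d['cy']+d['fy']*c[1]/c[2]
def load(tag):
    z=np.load(f'pics/{tag}.npz',allow_pickle=True); return {k:z[k] for k in z.files}
E
python3 - <<'E'
from h import *
for n in ('top','side'):
    d=snap(n,n+'0'); print(n,[k for k in d],d['fx'],d['cx'],d['cy'],np.round(d['extrinsics'],3))
print(ctrl.get_obs())
E
```

```text
top ['image', 'fx', 'fy', 'cx', 'cy', 'extrinsics'] 549.8079108290187 318.39278670723286 244.56821335100557 [[ 9.80000e-02  9.75000e-01 -2.02000e-01  4.47431e+02]
 [-9.95000e-01  9.70000e-02 -1.70000e-02 -1.38205e+02]
 [ 3.00000e-03  2.02000e-01  9.79000e-01  9.31545e+02]
 [ 0.00000e+00  0.00000e+00  0.00000e+00  1.00000e+00]]
side ['image', 'fx', 'fy', 'cx', 'cy', 'extrinsics'] 482.5169479708637 314.99587951693087 233.93395586337397 [[-7.17000e-01  4.84000e-01 -5.01000e-01  1.84065e+02]
 [-6.97000e-01 -5.16000e-01  4.98000e-01  2.91558e+02]
 [-1.80000e-02  7.06000e-01  7.08000e-01  7.05796e+02]
 [ 0.00000e+00  0.00000e+00  0.00000e+00  1.00000e+00]]
{'t': 0.1, 'qpos': array([-1.15801887e+00,  4.23775811e-01,  1.63060692e+00, -2.72232463e-05,
        1.08863225e+00, -1.90052688e-02]), 'qvel': array([-1.40224341e-03, -9.32906075e-04, -3.80737304e-03,  5.11843226e-05,
        5.12779759e-04,  1.66374257e-04]), 'joint_torque': array([-3.98301163e-04, -5.45615852e+01, -2.74323428e+01,  6.45432039e-02,
        1.88366929e-02, -3.08903725e-05]), 'ee_pos': array([ 261.36408399, -567.16131256,  221.97494698]), 'orientation': array([-3.06730106e+00, -6.72707863e-01,  4.73975869e-04]), 'ft_force': array([ 0.26890248, -0.78716829, -0.29433551]), 'moment': array([-0.00310154, -0.005408  , -0.02611431]), 'grasp_force': 0.0, 'width': 88.20057718563291}
```

View pics/top0.png

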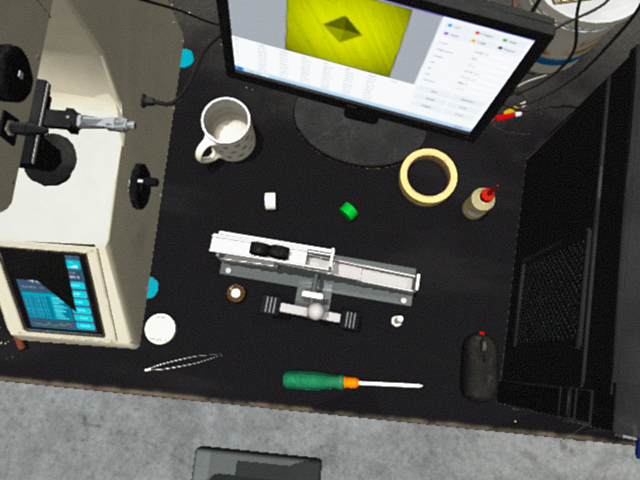

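View pics/side0.png

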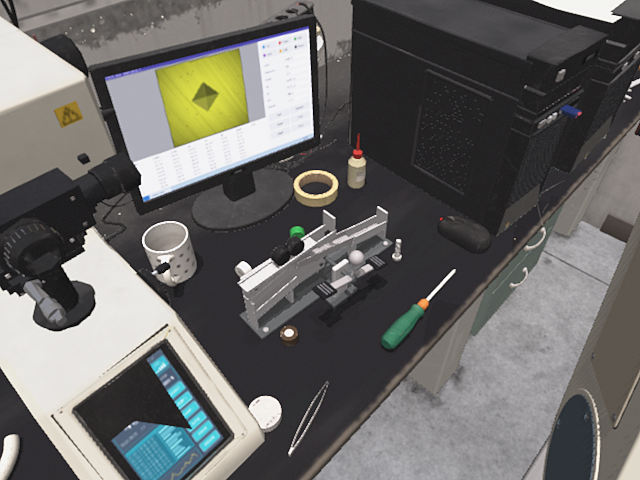

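The top view shows the sorter with its rail on the left, the black discs at about (258,249) and (277,252), the pads at (269,304) and (350,321), and the ball at (316,312). In the side view the ball is at (356,257), with a white disc and a green disc lying apart from the sorter. The two black ones in the rail fit the description. I'll enlarge to confirm this.

```bash
python3 - <<'E'
import cv2,numpy as np
a=cv2.imread('pics/top0.png')[225:337,200:430]; b=cv2.imread('pics/side0.png')[200:345,230:410]
a=cv2.resize(a,(690,336),interpolation=cv2.INTER_CUBIC)
cv2.imwrite('pics/ca.png',a)
cv2.imwrite('pics/cb.png',cv2.resize(b,(720,580),interpolation=cv2.INTER_CUBIC))
E
```

```text
(no output)
```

View pics/ca.png

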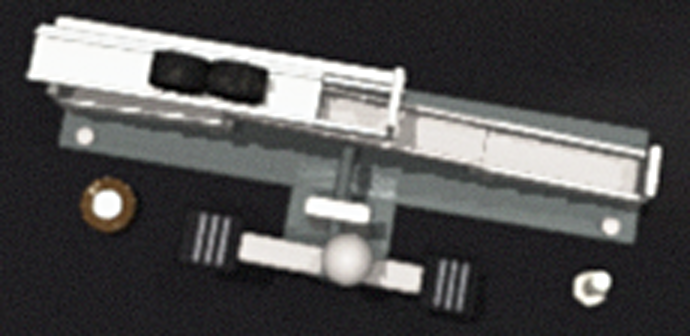

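View pics/cb.png

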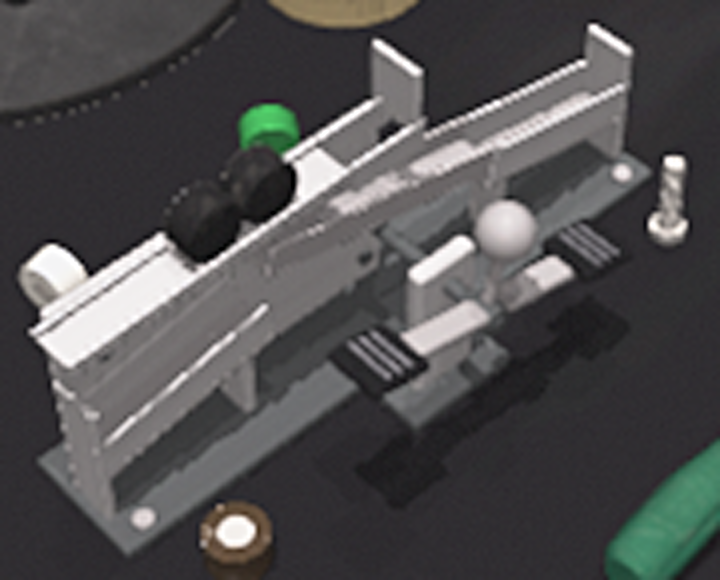

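The crops show the two black discs on their rims in the rail. The ball leans to the right, which suggests the left pad is the raised one. I'll triangulate to check.

```bash
python3 - <<'E'
from h import *
A=load('top0');B=load('side0')
pts=dict(lpad=((210,240),(380,358)),rpad=((453,286),(588,248)),ball=((347,258),(506,228)),rstop=((652,170),(612,40)),baffle=((397,103),(398,58)),screwL=((84,135),(145,517)),screwR=((610,226),(622,173)),d1=((238,82),(262,180)),d2=((180,72),(203,218)),railLfront=((32,80),(65,358)),railLback=((58,18),(38,330)),bolt=((585,290),(666,230)),brown=((107,204),(237,532)))
P={}
for k,(a,b) in pts.items():
    o1,r1=ray(A,a[0]/3+200-.33,a[1]/3+225-.33);o2,r2=ray(B,b[0]/4+230-.4,b[1]/4+200-.4)
    s=np.linalg.lstsq(np.c_[r1,-r2],o2-o1,rcond=None)[0]
    p=o1+s[0]*r1;q=o2+s[1]*r2;P[k]=(p+q)/2;print(k,P[k].round(1),'gap',np.linalg.norm(p-q).round(1))
v=P['screwL']-P['screwR'];print('yaw',np.degrees(np.arctan2(-v[0],v[1])),np.linalg.norm(v))
v=P['lpad']-P['rpad'];print('yaw',np.degrees(np.arctan2(-v[0],v[1])),np.linalg.norm(v))
E
```

```text
lpad [519.5 -59.6  93.8] gap 0.7
rpad [ 511.2 -185.7   63.3] gap 0.3
ball [ 515.1 -130.   118.4] gap 1.1
rstop [ 578.5 -283.    81.9] gap 2.1
baffle [ 588.9 -146.1  155.4] gap 1.7
screwL [577.9  25.1  13.1] gap 1.5
screwR [ 556.1 -272.8   13.4] gap 0.5
d1 [593.9 -68.5 137.3] gap 0.8
d2 [596.9 -39.  135.4] gap 0.4
railLfront [590.3  37.7 120.6] gap 5.4
railLback [624.2  30.3 103.7] gap 1.2
bolt [ 520.  -262.3    7.1] gap 0.5
brown [540.    6.2  20.4] gap 0.9
yaw -4.170285366849465 298.7043113399554
yaw -3.7932798982313036 129.91725472063916
```

The left pad is raised at 93.8 mm, so parts now go to the right chute; I press the left pad. The sorter origin comes out near (590, -126) with yaw -4.1°, and the pads, stop, baffle and discs all agree. I'll shut the gripper and move above the left pad, swinging clear of the tower.

>>> servo_tool([
  [0.4,3.4,0,0,0,-2,-1],
  [0.8,6.8,0,0,0,-4,-1],
  [1.2,10.2,0,0,0,-6,-1],
  [1.6,13.6,0,0,0,-8,-1],
  [2,17,0,0,0,-10,-1],
  [2.4,20.4,0,0,0,-12,-1],
  [2.8,23.8,0,0,0,-14,-1],
  [3.2,27.2,0,0,0,-16,-1],
  [5.5,29.5,0,0,0,-18,-1],
  [7.8,31.9,0,0,0,-20,-1],
  [10,34.2,0,0,0,-22,-1],
  [12.3,36.6,0,0,0,-24,-1],
  [14.6,39,0,0,0,-26,-1],
  [16.8,41.4,0,0,0,-28,-1],
  [19.1,43.7,0,0,0,-29,-1],
  [21.4,46.1,0,0,0,-29,-1],
  [23.6,48.5,-1,0,0,-29,-1],
  [25.8,50.8,-4,0,0,-29,-1],
  [25.8,50.8,-7,0,0,-29,-1],
  [25.8,50.8,-9,0,0,-29,-1],
])

```text
t: 1.77
ee_pos: [519.6, -57.9, 130.2]
orientation: [-3.139, 0.112, 0.003]
ft_force: [-1.0, -0.9, -0.0]
width: 0.5
grasp_force: 0.0
```

>>> servo_tool([
  [0,0,-1.5,0,0,0,-1],
  [0,0,-3,0,0,0,-1],
  [0,0,-3.5,0,0,0,-1],
  [0,0,-4,0,0,0,-1],
  [0,0,-4.5,0,0,0,-1],
  [0,0,-5,0,0,0,-1],
  [0,0,-5.5,0,0,0,-1],
  [0,0,-5.9,0,0,0,-1],
  [0,0,-6.1,0,0,0,-1],
  [0,0,-6.1,0,0,0,-1],
  [0,0,-6.1,0,0,0,-1],
  [0,0,-6.1,0,0,0,-1],
])

```text
t: 2.77
ee_pos: [519.8, -59.6, 71.9]
orientation: [3.139, -0.117, 0.001]
ft_force: [0.8, -0.1, -0.0]
width: 0.6
grasp_force: 0.0
```

```bash
python3 - <<'E'
from h import *
d=snap('side','side1'); b=d['image'][180:345,230:430,::-1]
cv2.imwrite('pics/c1.png',cv2.resize(b,(720,594),interpolation=cv2.INTER_CUBIC)); o=ctrl.get_obs(); print(o['ee_pos'],o['ft_force'])
E
```

```text
[519.77828398 -59.63977552  71.92742748] [-0.96020722 -1.11098366  0.15377171]
```

View pics/c1.png

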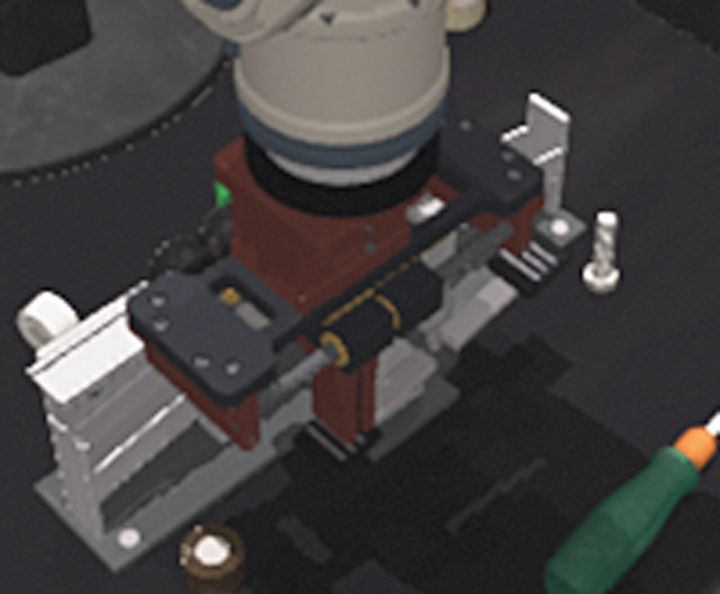

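The right pad has risen to about (540,255) in the crop, so the gate has rocked over. Next I lift, turn 90° and go behind the second disc.

>>> servo_tool([
  [0,0,3,0,0,0,-1],
  [0,0,6,0,0,0,-1],
  [0,0,9,0,0,7,-1],
  [0,0,12,0,0,14,-1],
  [0,0.5,12,0,0,21,-1],
  [0.5,1.5,12,0,0,28,-1],
  [1.5,3,12,0,0,35,-1],
  [3,4.5,12,0,0,42,-1],
  [4.5,5.4,12,0,0,49,-1],
  [6,5.4,12,0,0,56,-1],
  [7,5.4,12,0,0,63,-1],
  [7.9,5.4,12,0,0,70,-1],
  [7.9,5.4,12,0,0,77,-1],
  [7.9,5.4,12,0,0,84,-1],
  [7.9,5.4,10.5,0,0,90,-1],
  [7.9,5.4,9,0,0,90,-1],
  [7.9,5.4,7.5,0,0,90,-1],
  [7.9,5.4,6.5,0,0,90,-1],
  [7.9,5.4,6.5,0,0,90,-1],
  [7.9,5.4,6.5,0,0,90,-1],
])

```text
t: 4.48
ee_pos: [598.4, -5.6, 136.5]
orientation: [-2.302, -2.137, 0.001]
ft_force: [0.1, 0.7, 1.0]
width: 1.0
grasp_force: 0.0
```

```bash
python3 - <<'E'
from h import *
d=snap('side','side2'); b=d['image'][180:345,230:430,::-1]
cv2.imwrite('pics/c2.png',cv2.resize(b,(720,594),interpolation=cv2.INTER_CUBIC)); o=ctrl.get_obs(); print(o['ee_pos'],o['ft_force'])
E
```

```text
[598.93460966  -5.61767103 137.15770887] [-0.38427321  0.19753666  1.00745747]
```

View pics/c2.png

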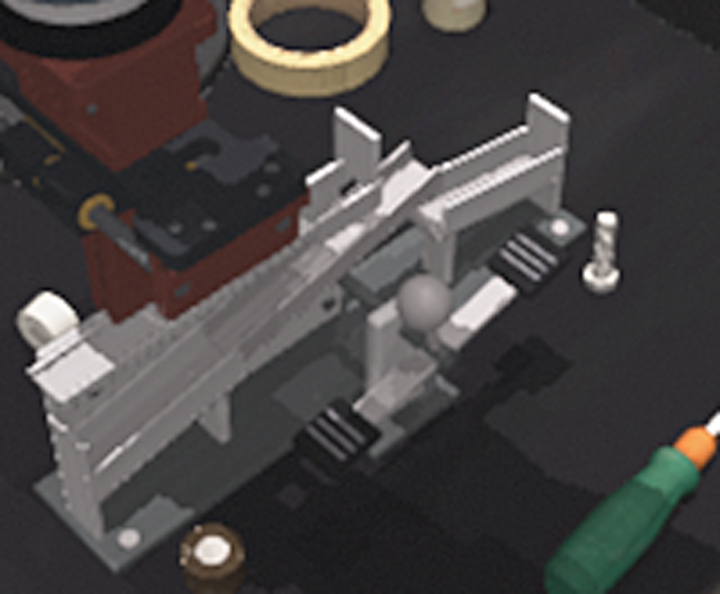

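The gate stays rocked over: ball at (425,303), left pad low, right pad high. I lower to 127 mm and push slowly along the rail, with a small rise.

>>> servo_tool([
  [0,0,-0.6,0,0,0,-1],
  [0,0,-1.0,0,0,0,-1],
  [-0.02,-0.3,-1.0,0,0,0,-1],
  [-0.04,-0.6,-1.0,0,0,0,-1],
  [-0.07,-0.9,-1.0,0,0,0,-1],
  [-0.09,-1.2,-1.0,0,0,0,-1],
  [-0.11,-1.5,-1.0,0,0,0,-1],
  [-0.13,-1.8,-0.95,0,0,0,-1],
  [-0.15,-2.1,-0.95,0,0,0,-1],
  [-0.17,-2.4,-0.95,0,0,0,-1],
  [-0.2,-2.7,-0.9,0,0,0,-1],
  [-0.22,-3.0,-0.9,0,0,0,-1],
  [-0.24,-3.3,-0.9,0,0,0,-1],
  [-0.26,-3.6,-0.9,0,0,0,-1],
  [-0.28,-3.9,-0.85,0,0,0,-1],
  [-0.31,-4.2,-0.85,0,0,0,-1],
  [-0.33,-4.5,-0.85,0,0,0,-1],
  [-0.35,-4.8,-0.85,0,0,0,-1],
  [-0.37,-5.1,-0.8,0,0,0,-1],
  [-0.39,-5.4,-0.8,0,0,0,-1],
])

```text
t: 6.2
ee_pos: [594.7, -59.9, 128.8]
orientation: [2.302, 2.137, 0.0]
ft_force: [0.9, 0.2, 0.8]
width: 0.0
grasp_force: 0.0
```

```bash
python3 - <<'E'
from h import *
s=snap('side','side3')['image'][180:345,230:430,::-1]; t=snap('top','top3')['image'][215:337,200:430,::-1]
s=cv2.resize(s,(400,330),interpolation=cv2.INTER_CUBIC);t=cv2.resize(t,(400,212),interpolation=cv2.INTER_CUBIC)
c=np.zeros((330,800,3),np.uint8);c[:,:400]=s;c[:212,400:]=t
cv2.imwrite('pics/c3.png',c); o=ctrl.get_obs(); print(o['ee_pos'],o['ft_force'])
E
```

```text
[594.67847118 -60.08613765 128.71483424] [-0.07690141  0.26196397  0.77567835]
```

View pics/c3.png

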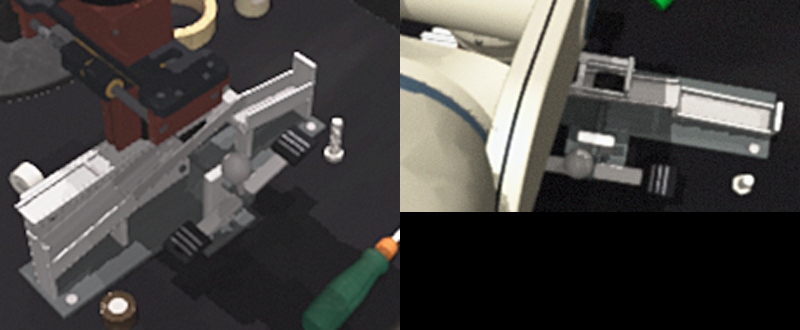

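The slot is empty in the top view at about (605,75), so the first disc seems to have dropped through. I push the second one over the end.

>>> servo_tool([
  [-0.02,-0.3,0,0,0,0,-1],
  [-0.04,-0.6,0,0,0,0,-1],
  [-0.07,-0.9,0,0,0,0,-1],
  [-0.09,-1.2,0,0,0,0,-1],
  [-0.11,-1.5,0,0,0,0,-1],
  [-0.13,-1.8,0,0,0,0,-1],
  [-0.15,-2.1,0,0,0,0,-1],
  [-0.17,-2.4,0,0,0,0,-1],
  [-0.2,-2.7,0,0,0,0,-1],
  [-0.22,-3.0,0,0,0,0,-1],
  [-0.24,-3.3,0,0,0,0,-1],
  [-0.26,-3.6,0,0,0,0,-1],
  [-0.26,-3.6,0,0,0,0,-1],
  [-0.26,-3.6,0,0,0,0,-1],
  [-0.26,-3.6,0,0,0,0,-1],
  [-0.26,-3.6,2,0,0,0,-1],
  [-0.26,-3.6,5,0,0,0,-1],
  [-0.26,-3.6,8,0,0,0,-1],
  [-0.26,-3.6,11,0,0,0,-1],
  [-0.26,-3.6,14,0,0,0,-1],
])

```text
t: 7.97
ee_pos: [591.8, -95.3, 270.0]
orientation: [-2.302, -2.138, 0.0]
ft_force: [0.5, -0.4, -0.1]
width: 0.6
grasp_force: 0.0
```

>>> servo_tool([
  [-3,0,0,0,0,0,-1],
  [-6,-1,0,0,0,0,-1],
  [-9,-3,0,0,0,0,-1],
  [-12,-6,0,0,0,0,-1],
  [-15,-8,0,0,0,0,-1],
  [-18,-10,0,0,0,0,-1],
  [-19,-13,0,0,0,0,-1],
  [-20,-16,0,0,0,0,-1],
  [-21,-19,0,0,0,0,-1],
  [-22,-22,0,0,0,0,-1],
  [-22,-25,0,0,0,0,-1],
  [-22,-25,0,0,0,0,-1],
])

```text
t: 8.97
ee_pos: [372.0, -349.9, 269.1]
orientation: [2.303, 2.132, -0.001]
ft_force: [0.4, 0.8, -0.1]
width: 0.6
grasp_force: 0.0
```

```bash
python3 - <<'E'
from h import *
s=snap('side','side4')['image'][180:345,230:430,::-1]; t=snap('top','top4')['image'][215:337,200:430,::-1]
s=cv2.resize(s,(400,330),interpolation=cv2.INTER_CUBIC);t=cv2.resize(t,(400,212),interpolation=cv2.INTER_CUBIC)
c=np.zeros((330,800,3),np.uint8);c[:,:400]=s;c[:212,400:]=t
cv2.imwrite('pics/c4.png',c); o=ctrl.get_obs(); print(o['ee_pos'],o['ft_force'])
E
```

```text
[ 371.80288904 -345.97091489  268.44734328] [-0.71469773  0.20317002 -0.31634812]
```

View pics/c4.png

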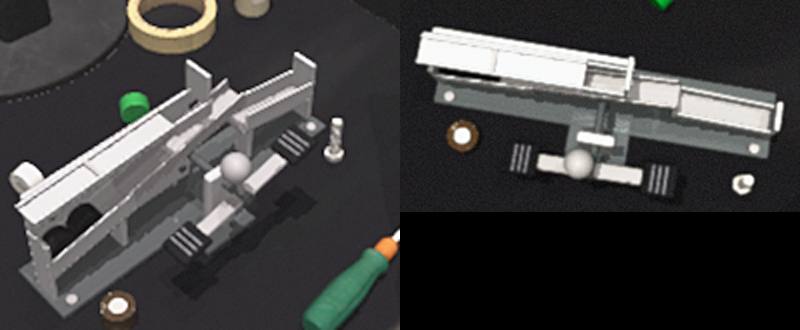

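Both black discs are in the left chute at about (60,240) and (85,220) in the side view, against the end stop. The rail and slot are empty, the gate is rocked left, and the brown specimen and bolt are still standing. I'll hold a moment so everything settles, then hand in.

>>> servo_tool([
  [0,0,0,0,0,0,-1],
  [0,0,0,0,0,0,-1],
  [0,0,0,0,0,0,-1],
  [0,0,0,0,0,0,-1],
  [0,0,0,0,0,0,-1],
  [0,0,0,0,0,0,-1],
  [0,0,0,0,0,0,-1],
  [0,0,0,0,0,0,-1],
  [0,0,0,0,0,0,-1],
  [0,0,0,0,0,0,-1],
  [0,0,0,0,0,0,-1],
  [0,0,0,0,0,0,-1],
])

```text
t: 10.07
ee_pos: [372.1, -345.6, 268.7]
orientation: [-2.303, -2.137, -0.0]
ft_force: [-1.0, -0.3, 0.2]
width: 0.5
grasp_force: 0.0
```

```bash
python3 - <<'E'
from h import *
a=load('side4')['image'].astype(int);b=snap('side','side5')['image'].astype(int)
print(np.abs(a-b)[200:345,230:410].max(2).__gt__(60).sum()); print(ctrl.close_job())
E
```

```text
0
the job is handed in; nothing more can be done
None
```

The job is handed in at about 10 s: the gate is rocked over to the left, both black specimens are at rest in the left chute, and the brown specimen and the bolt still stand where they were.

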